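# Complete the stain-remover kit and lift its carrier level

## Robot

A 6-joint arm with a two-finger parallel gripper is mounted at the origin on the work surface. World frame = base frame: x ahead of the robot, y to its left, z up, the work surface at z = 0. Lengths are in mm, angles in rad, forces in N, time in s.
With the tool pointing down it reaches from about 275 to 1000 mm from the base axis. Payload 8.4 kg.
Tool frame: the origin (TCP) lies between the finger pads, 19 mm behind the fingertips; this is the grasp point; z points along the fingers, y is the direction in which the jaws open and shut (so a half turn about z gives the same grasp; the last joint's range is limited). The gripper opens to 85 mm and grips with 20 to 120 N. Pads are 22 mm wide; open, the fingers measure 114 mm over their backs; the gripper's body (76 mm by 85 mm) begins 54 mm behind the grasp point. The pads swing forward as they close: fully open they stand 13 mm farther back than shut.
Start: joints at [1.222, 0.353, 1.633, -0, 1.155, -0.002], TCP at [212.43, 587.794, 249.981] pointing down, gripper open.
Joint ranges: [-2.63, 2.63], [-0.92, 2.1], [0.06, 2.66], [-1.3, 4.44], [0, 2.69], [-3.02, 3.02]. Speed limits (rad/s): [2.22, 2.22, 2.79, 3.14, 3.14, 3.14].

## Interface

Orientations are given as [roll, pitch, yaw] about the fixed x, y, z axes, in that order (R = Rz(yaw) Ry(pitch) Rx(roll)).
In Python, from rig import r gives the robot as it stands.
- The arm moves only by the tool move_arm, never from a script. Its argument "increments" is a list of rows, each an object of numbers: "tx", "ty", "tz": the shift along the tool's x, y, z in cm; "rx", "ry", "rz": the turn, a rotation vector about the tool's x, y, z in degrees; "gripper": the gripper's target within -1 to 1 (fully open at 1, half-way at 0, shut at -1). A call has 1 to 12 rows; each row shifts and turns the commanded pose from where the row before left it, along the tool's axes as they then stand; what a row does not reach is not made up. A row lasts 1/10 s, in which the tool goes at most 50 mm and 8.59 degrees, less where a joint would pass 70% of its speed; a pose out of reach is approached as far as the arm can. A call is refused whole if a number of a shift passes 5 or a number of a turn 8.59, either way. A call with a gripper value outside its range is refused whole. The fingers move at their own pace and stop on an object; "squeeze" is the grip in N (left out, the last holds). Time passes only in rows, so rows that do not move let the fingers close. It gives the time, the measured TCP pose, the force and the opening at its end, in the units of the state.
- r.sense(): the state, without advancing time (a new reading comes with each control period).
- r.grab_frame(name): name is "scene" or "side" or "wrist"; returns (picture, depth): 420x560x3 uint8, red, green, blue; 420x560 float32, mm along the optical axis (not along the pixel's ray), 0 where there is no reading.
- r.camera_model(name): a dict with "fx", "fy", "cx", "cy" (pixels), "R" (3x3) and "t" (3): a world point X has camera coordinates R X + t; the wrist camera has in their place "hand_eye" (4x4, takes a point from camera to tool coordinates, whose origin is the TCP and whose axes are the flange's). Camera axes: x right, y down, z forward; pixel columns grow to the right and rows downward; lengths in mm; the calibration is good to about 2 mm. A picture is of the moment at which its call begins: read the wrist's pose just before it. camera_model takes no time and is no camera call.
- r.sign_off(): hands the job in, once; it reports no verdict.
Trained networks look in the newest picture that a camera, given by its name, has taken for a name from the list of things; names that differ only in an ending like _2 or _b are one class to them, and where a whole thing is asked for, a point or a joint stands for the part that bears it (a point fixed in the world has none). Each returns a list of dicts, best first, with "confidence" (0 to 1); they miss things now and then, are a little off and sometimes report something else, mostly with a low value. They report only what shows in the picture. A call takes as long as a camera call. They do not tell look-alikes from the thing itself.
- r.cut_out(query, camera): "mask" (420x560 bool, what is visible of it) and "bbox" ([left, top, right, bottom] in pixels, round what is visible of it).
- r.place_of(query, camera): "location" ([row, column] in pixels: a listed point, or the origin of a listed thing).
The state is a dict: "clock": time; "qpos": joint angles; "qvel": joint speeds; "joint_efforts": joint torques, N m; "eef_pos": TCP position; "tcp_rot": TCP orientation; "contact_force": force on the tool from outside, world axes, zero at the start; "wrist_torque": the same for the moment, N m; "opening": opening from 0.0 (shut) to 1.0 (fully open).
Only numpy, scipy, OpenCV 4.12 (cv2) and the standard library are available. Lean on these libraries where they do the work, as an engineer would, in place of code of your own. Each camera call takes 0.05 s, during which the arm holds its last target. There are 200 camera calls.

## Task

Put the slim stain-remover tube, upright and without dropping it in, fully home into the empty slim hole of the bottle carrier and let go of it while the carrier stands on the counter. Then take the carrier by its handle, lift it a hand's breadth (about 10 cm) clear of the counter, level so that nothing in it comes out, and finish holding it there, still and level. Leave the other bottles in their holes and do not disturb the dosing cup, detergent bottle and brush.

Things in the scene. Friction and masses are not known exactly. Their poses are not given: they have to be found in the camera images.
- carrier: grey plastic carrier of a stain-remover kit, loose, about 0.7 kg full: floor 200 x 174 mm, 5 mm thick; deck with six holes, its top 46 mm up; handle bar along the middle between two end uprights 34 mm wide. Origin: centre of the underside; x along the handle, y across, z up. Holes at x = -56, 0, 56, y = -62, 62 mm; five hold bottles (tops 83 mm up). Held at mid-handle it hangs level
- handle_mid (a point): middle of the handle bar, centre of its section, straight above the carrier origin, 146 mm above the underside. The bar runs along the carrier x, 18 mm wide and 18 mm high, its top at 155 mm; nothing at its height within 40 mm sideways; the bottle tops are 54 mm below its underside
- slim_hole (a point): the empty hole, the only slim one (27 mm diameter, at carrier x = -56, y = 62 mm): point on its axis at the carrier floor, where the centre of the tube underside rests when fully home; its mouth is 41 mm higher, in the deck; axes as the carrier
- tube: slim white stain-remover tube, 125 mm tall, 30 to 65 g, upright on the counter: body 24 mm diameter and 85 mm tall with a bevelled foot, above it a grey cap 22 mm diameter and 40 mm tall. Origin: centre of its underside; z up along it. Home in the carrier its top is 130 mm above the carrier underside
- bottle1: round white squeeze bottle, 34 mm diameter, 78 mm tall with its pointed grey cap, standing in its own hole of the carrier; origin: centre of its underside; z up along it. Stays where it is
- bottle2: round white squeeze bottle, 34 mm diameter, 78 mm tall with its pointed grey cap, standing in its own hole of the carrier; origin: centre of its underside; z up along it. Stays where it is
- bottle3: round white squeeze bottle, 34 mm diameter, 78 mm tall with its pointed grey cap, standing in its own hole of the carrier; origin: centre of its underside; z up along it. Stays where it is
- bottle4: round white squeeze bottle, 34 mm diameter, 78 mm tall with its pointed grey cap, standing in its own hole of the carrier; origin: centre of its underside; z up along it. Stays where it is
- bottle5: round white squeeze bottle, 34 mm diameter, 78 mm tall with its pointed grey cap, standing in its own hole of the carrier; origin: centre of its underside; z up along it. Stays where it is
- cup: bystander: white plastic dosing cup, 62 mm across the rim, 60 mm tall; origin: centre of its underside
- detergent: bystander: white detergent bottle with a carrying loop, 62 x 105 mm, 165 mm tall; origin: centre of its underside
- brush: bystander: wooden scrubbing brush lying bristles down, 60 x 150 mm, 38 mm tall; origin: centre of its underside
Things that resemble listed ones, but are neither listed nor needed, are in the scene too. Leave any blue or red look-alike of the bottle3 alone.

How it is judged (in metres and radians):
On the way:
1. the tube stands fully home in the slim hole and is let go, the carrier still standing on the counter (horizontal distance between tube and slim_hole below 0.006 m and z of tube in the frame of carrier between 0.001 and 0.011 m and angle between the z axis of tube and the z axis of carrier, either way round below 0.12 rad and contact force between the fingers and tube below 0.1 N and height (world z) of carrier below 0.004 m and angle between carrier's own z axis and vertical below 0.03 rad), for 0.2 s.
At the end, for the whole second after the job is handed in: Carrier gripped by the handle (TCP within 100 mm of its middle), underside 60-200 mm up, tilt under 0.09 rad, under 0.03 m/s and 0.12 rad/s, touching no bystander; tube home (6 mm sideways and in depth, 0.12 rad), untouched by the fingers; all five bottles on the carrier floor (8 mm) (height (world z) of carrier between 0.06 and 0.2 m and angle between carrier's own z axis and vertical below 0.09 rad and linear speed of carrier below 0.03 m/s and angular speed of carrier below 0.12 rad/s and contact force between the fingers and carrier above 1 N and distance between the grasp point and handle_mid below 0.1 m and contact force between carrier and detergent below 0.05 N and contact force between carrier and brush below 0.05 N and contact force between carrier and cup below 0.05 N and horizontal distance between tube and slim_hole below 0.006 m and z of tube in the frame of carrier between 0.001 and 0.011 m and angle between the z axis of tube and the z axis of carrier, either way round below 0.12 rad and contact force between the fingers and tube below 0.1 N and z of bottle1 in the frame of carrier between 0.001 and 0.013 m and z of bottle2 in the frame of carrier between 0.001 and 0.013 m and z of bottle3 in the frame of carrier between 0.001 and 0.013 m and z of bottle4 in the frame of carrier between 0.001 and 0.013 m and z of bottle5 in the frame of carrier between 0.001 and 0.013 m); the arm keeps its last pose, push and grip.
It fails at once if the carrier is tipped by more than 0.2 rad (11 degrees) (angle between carrier's own z axis and vertical above 0.2 rad).
It fails at once if the tube is tipped by more than 0.6 rad (34 degrees) (angle between tube's own z axis and vertical above 0.6 rad).
It fails at once if the tube is let go over or in its hole while its foot is still more than 25 mm above the carrier's floor (dropped in) (horizontal distance between tube and slim_hole below 0.02 m and z of tube in the frame of carrier above 0.03 m and contact force between the fingers and tube below 0.02 N).
It fails at once if one of the five bottles is lifted more than 20 mm off the carrier's floor (z of any of bottle1, bottle2, bottle3, bottle4, bottle5 in the frame of carrier above 0.025 m).
It fails at once if the cup, the detergent bottle or the brush is moved more than 30 mm (distance of any of detergent, brush, cup from where it was at the start of the episode above 0.03 m).
It also fails if it takes over 61 s, if anything falls off the work surface, if the arm or the gripper's body presses on something with over 40 N, if the wrist force passes 120 N, or if a joint passes its speed limit or range.

## Working session

There is one attempt and no reset: what is moved stays moved. The work goes in short steps, Python scripts to look and compute and a tool call to move; the robot and the scene stay as the last step left them, time stands still between calls to the robot, and variables do not carry over. Pictures are saved under pics/ and viewed, about 8 in all and at most 12, crops included, and the job is handed in when it is done.

Besides the shell and the picture viewer there is one more tool, called after "Call:" as name(argument=value, ...) on one line, values as JSON. move_arm: Moves the arm, as the interface text tells. Its arguments: {"type":"object","properties":{"increments":{"type":"array","items":{"type":"object","properties":{"tx":{"type":"number"},"ty":{"type":"number"},"tz":{"type":"number"},"rx":{"type":"number"},"ry":{"type":"number"},"rz":{"type":"number"},"gripper":{"type":"number"}}}},"squeeze":{"type":"number"}},"required":["increments"]}

```bash
ls; mkdir -p pics; cat > h.py <<'E'
import numpy as np, cv2
from rig import r
from scipy.spatial.transform import Rotation as Ro
def grab(n):
    s=r.sense(); p,d=r.grab_frame(n); return s,p,d
def save(p,name): cv2.imwrite('pics/'+name,cv2.cvtColor(p,cv2.COLOR_RGB2BGR))
def cam(n,s=None):
    c=r.camera_model(n)
    if n=='wrist':
        H=np.array(c['hand_eye']); T=np.eye(4); T[:3,:3]=Ro.from_euler('xyz',s['tcp_rot']).as_matrix(); T[:3,3]=s['eef_pos']
        W=T@H
    else:
        M=np.eye(4); M[:3,:3]=c['R']; M[:3,3]=np.ravel(c['t']); W=np.linalg.inv(M)
    return c,W
def cloud(n,d,s=None):
    c,W=cam(n,s); v,u=np.mgrid[0:d.shape[0],0:d.shape[1]]
    P=np.stack([(u-c['cx'])/c['fx']*d,(v-c['cy'])/c['fy']*d,d],-1)
    X=P@W[:3,:3].T+W[:3,3]; X[d<=0]=np.nan; return X
def ray(n,row,col,z,s=None):
    c,W=cam(n,s); q=W[:3,:3]@np.array([(col-c['cx'])/c['fx'],(row-c['cy'])/c['fy'],1]); o=W[:3,3]
    return o+q*(z-o[2])/q[2]
def proj(n,X,s=None):
    c,W=cam(n,s); p=np.linalg.inv(W)@np.append(X,1); return p[1]/p[2]*c['fy']+c['cy'],p[0]/p[2]*c['fx']+c['cx']
E
python3 - <<'E'
from h import *
ims=[]
for n in ['scene','side','wrist']:
    s,p,d=grab(n); np.savez(f'{n}0.npz',p=p,d=d); save(p,n+'0.png'); X=cloud(n,d,s)
    for q in ['tube','slim_hole','handle_mid','carrier','cup','detergent','brush']:
        zz={'tube':0,'slim_hole':5,'handle_mid':146}.get(q,0)
        for o in r.place_of(q,n)[:3]:
            a=o['location']; print(n,q,np.round(a),round(o['confidence'],2),np.round(ray(n,*a,zz,s)))
    c,W=cam(n,s); print(n,np.round(W[:3,3]),c['fx'])
print(r.sense()['clock'])
a=[cv2.imread(f'pics/{n}0.png') for n in ['scene','side']]
cv2.imwrite('pics/a.png',a[0]);
E
```

```text
pics
scene tube [180. 210.] 0.55 [ 498. -269.    0.]
scene slim_hole [232. 425.] 0.96 [398. 316.   5.]
scene handle_mid [191. 407.] 0.65 [464. 267. 146.]
scene carrier [240. 394.] 0.86 [460. 262.   0.]
scene cup [225. 279.] 0.66 [559.   4.   0.]
scene detergent [332. 425.] 0.63 [672. 395.   0.]
scene brush [280. 208.] 0.64 [788. -27.   0.]
scene [1178.  399.  626.] 391.5468438348091
side slim_hole [375. 263.] 0.97 [399. 312.   5.]
side slim_hole [200. 227.] 0.32 [788. -33.   5.]
side carrier [343. 250.] 0.7 [463. 271.   0.]
side brush [203. 227.] 0.94 [784. -28.   0.]
side [101. 633. 845.] 463.3963671102823
wrist [148. 611. 374.] 332.26277657325005
1.2
```

View pics/scene0.png

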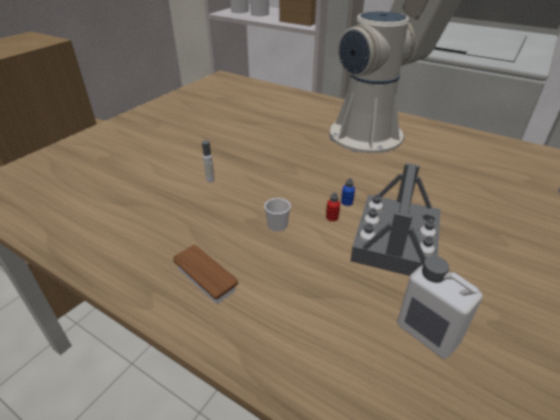

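View pics/side0.png

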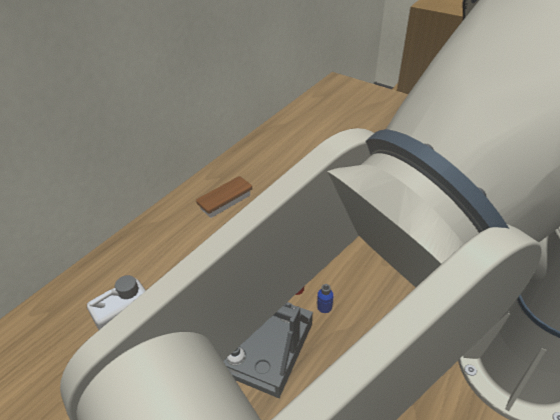

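The scene shows the tube (white with a grey cap) at about row 162, col 208, and it is the only tube-like thing. The look-alikes are the blue bottle at (193,348) and the red bottle at (208,333). The carrier is at about (225,400) and its empty hole at about (232,425). In the side view the empty hole is at (367,262). I'll check the choice in a close crop and work out the hover poses.

```bash
python3 - <<'E'
from h import *
s=r.sense(); R=Ro.from_euler('xyz',s['tcp_rot']).as_matrix(); print(np.round(R,3)); print(np.round(r.camera_model('wrist')['hand_eye'],3))
a=np.load('scene0.npz'); p=a['p']
save(np.hstack([cv2.resize(p[130:200,160:250],None,fx=4.2,fy=4.2,interpolation=2),cv2.resize(p[155:275,340:460],(294,294),interpolation=2)]),'crop.png')
X=cloud('scene',a['d'])
# tube
m=(abs(X[...,0]-498)<50)&(abs(X[...,1]+269)<50)&(X[...,2]>8); P=X[m]; print(len(P),P.mean(0),P.min(0),P.max(0))
# handle
m=(abs(X[...,0]-462)<130)&(abs(X[...,1]-266)<130)&(X[...,2]>148)&(X[...,2]<160); P=X[m]; print(len(P),P.mean(0),P.min(0),P.max(0)); u,S,v=np.linalg.svd(P[:,:2]-P[:,:2].mean(0)); print(v[0],S)
E
```

```text
[[-0.94  0.34  0.  ]
 [ 0.34  0.94 -0.  ]
 [-0.   -0.   -1.  ]]
[[-0.00000e+00 -9.62000e-01 -2.73000e-01  6.85460e+01]
 [ 1.00000e+00 -1.00000e-03  1.00000e-03 -1.50000e-01]
 [-1.00000e-03 -2.73000e-01  9.62000e-01 -1.24402e+02]
 [ 0.00000e+00  0.00000e+00  0.00000e+00  1.00000e+00]]
347 [ 504.35331726 -259.28247267   71.79932441] [ 488.15311025 -273.93749095    8.62993481] [ 513.92425484 -250.18286005  127.7682775 ]
578 [478.54637044 269.82934586 155.13371182] [363.91481868 229.77817565 148.05879159] [565.41716068 303.96460068 158.11097907]
[0.97625843 0.21660903] [1569.31321103  163.11334503]
```

View pics/crop.png

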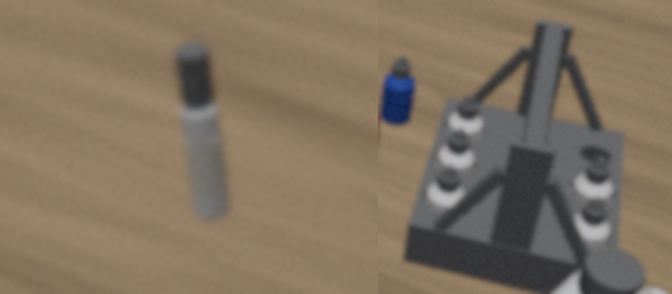

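The crop confirms the choice: the tube is white with a grey cap. On the carrier the empty hole is at the upper right, and its struts run from the upright tops to the deck corners. Next I'll hover over the carrier.

Call:
move_arm(increments=[{"rz":8.2},{"rz":8.2},{"rz":8.2},{"rz":8.2},{"rz":8.2},{"rz":8.2},{"rz":8.3}])

```text
invalid input
```

Call:
move_arm(increments=[{"tx":-3.9,"ty":1.66,"tz":0.3},{"tx":-3.9,"ty":1.66,"tz":0.3},{"tx":-3.9,"ty":1.66,"tz":0.3},{"tx":-3.9,"ty":1.66,"tz":0.3},{"tx":-3.9,"ty":1.66,"tz":0.3},{"tx":-3.9,"ty":1.66,"tz":0.3},{"tx":-3.9,"ty":1.66,"tz":0.3},{"tx":-3.9,"ty":1.66,"tz":0.3},{}])

```text
invalid input
```

```bash
python3 - <<'E'
from h import *
s,p,d=grab('wrist'); np.savez('w1.npz',p=p,d=d); save(p,'w1.png'); print(s['eef_pos'],s['tcp_rot'],s['clock'])
for q,z in [('slim_hole',5),('handle_mid',146),('carrier',0),('bottle1',5)]:
    for o in r.place_of(q,'wrist')[:6]: print(q,np.round(o['location'],1),round(o['confidence'],2),np.round(ray('wrist',*o['location'],z,s),1))
X=cloud('wrist',d,s)
m=(X[...,2]>150)&(X[...,2]<162); P=X[m]; print(len(P),P.mean(0),P.min(0),P.max(0)); 
m=(abs(X[...,2]-46)<5)&(abs(X[...,0]-462)<150)&(abs(X[...,1]-266)<150); P=X[m]; print(len(P),np.median(P[:,2]),cv2.minAreaRect(P[:,:2].astype(np.float32)))
E
```

```text
[212.4345832  587.79271654 249.98857375] [-3.14156382e+00  1.31662943e-05  2.79478190e+00] 1.2<stdin>:6: RuntimeWarning: Mean of empty slice.
  ret = um.true_divide(
Traceback (most recent call last):
ValueError: zero-size array to reduction operation minimum which has no identity
```

View pics/w1.png

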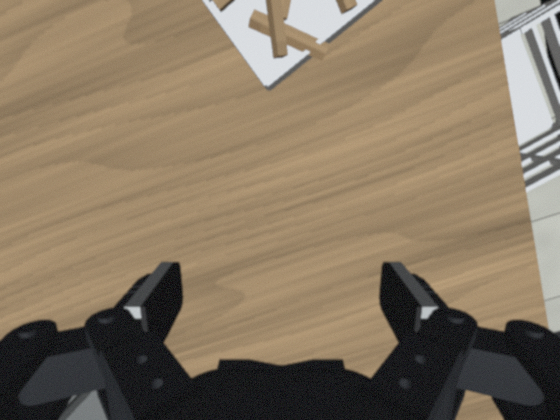

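The arm hasn't moved: the call was refused as invalid. The picture shows the table with the fingertips at about (270,170) and (270,390). I'll retry with full rows.

Call:
move_arm(increments=[{"tx":0,"ty":0,"tz":0,"rx":0,"ry":0,"rz":8.2,"gripper":1},{"tx":0,"ty":0,"tz":0,"rx":0,"ry":0,"rz":8.2,"gripper":1},{"tx":0,"ty":0,"tz":0,"rx":0,"ry":0,"rz":8.2,"gripper":1},{"tx":0,"ty":0,"tz":0,"rx":0,"ry":0,"rz":8.2,"gripper":1},{"tx":0,"ty":0,"tz":0,"rx":0,"ry":0,"rz":8.2,"gripper":1},{"tx":0,"ty":0,"tz":0,"rx":0,"ry":0,"rz":8.2,"gripper":1},{"tx":0,"ty":0,"tz":0,"rx":0,"ry":0,"rz":8.3,"gripper":1}])

```text
clock: 2.15
eef_pos: [212.5, 587.8, 250.0]
tcp_rot: [3.142, 0.0, 1.785]
contact_force: [-0.6, 0.3, -0.0]
opening: 1.0
```

Call:
move_arm(increments=[{"tx":-3.9,"ty":1.66,"tz":0.3,"rx":0,"ry":0,"rz":0,"gripper":1},{"tx":-3.9,"ty":1.66,"tz":0.3,"rx":0,"ry":0,"rz":0,"gripper":1},{"tx":-3.9,"ty":1.66,"tz":0.3,"rx":0,"ry":0,"rz":0,"gripper":1},{"tx":-3.9,"ty":1.66,"tz":0.3,"rx":0,"ry":0,"rz":0,"gripper":1},{"tx":-3.9,"ty":1.66,"tz":0.3,"rx":0,"ry":0,"rz":0,"gripper":1},{"tx":-3.9,"ty":1.66,"tz":0.3,"rx":0,"ry":0,"rz":0,"gripper":1},{"tx":-3.9,"ty":1.66,"tz":0.3,"rx":0,"ry":0,"rz":0,"gripper":1},{"tx":-3.9,"ty":1.66,"tz":0.3,"rx":0,"ry":0,"rz":0,"gripper":1},{"tx":0,"ty":0,"tz":0,"rx":0,"ry":0,"rz":0,"gripper":1},{"tx":0,"ty":0,"tz":0,"rx":0,"ry":0,"rz":0,"gripper":1}])

```text
clock: 3.15
eef_pos: [410.7, 311.7, 226.1]
tcp_rot: [3.142, -0.0, 1.789]
contact_force: [0.2, 0.5, -0.1]
opening: 0.998
```

```bash
python3 - <<'E'
from h import *
s,p,d=grab('wrist'); np.savez('w1.npz',p=p,d=d); save(p,'w2.png'); print(s['eef_pos'],s['tcp_rot'],s['clock'])
for q,z in [('slim_hole',5),('handle_mid',146),('carrier',0),('bottle1',5)]:
    for o in r.place_of(q,'wrist')[:6]: print(q,np.round(o['location'],1),round(o['confidence'],2),np.round(ray('wrist',*o['location'],z,s),1))
X=cloud('wrist',d,s)
m=(X[...,2]>148)&(X[...,2]<162)&(abs(X[...,0]-462)<150)&(abs(X[...,1]-266)<150); P=X[m]; print(len(P)); print(cv2.minAreaRect(P[:,:2].astype(np.float32)),np.median(P[:,2]))
m=(abs(X[...,2]-46)<5)&(abs(X[...,0]-462)<150)&(abs(X[...,1]-266)<150); P=X[m]; print(len(P),np.median(P[:,2]),cv2.minAreaRect(P[:,:2].astype(np.float32)))
E
```

```text
[410.74802715 311.73051925 226.07197817] [ 3.14155976e+00 -3.07911127e-04  1.78872497e+00] 3.15
slim_hole [179.5 269.2] 0.56 [398.9 312.7   5. ]
handle_mid [302.9 339.9] 0.68 [463.7 265.1 146. ]
carrier [234. 319.] 0.79 [466.2 263.2   0. ]
bottle1 [178.3 375.1] 0.92 [507.6 338.    5. ]
bottle1 [352.5 286.2] 0.87 [463.9 106.2   5. ]
bottle1 [337. 227.] 0.76 [389.  112.5   5. ]
bottle1 [178.7 324.4] 0.6 [455.5 326.    5. ]
6672
((464.5168762207031, 266.4091491699219), (200.18515014648438, 33.78696823120117), 12.453466415405273) 155.08438070445857
23001 46.419815249237445 ((459.6082458496094, 241.71417236328125), (221.02845764160156, 219.74452209472656), 12.360051155090332)
```

View pics/w2.png

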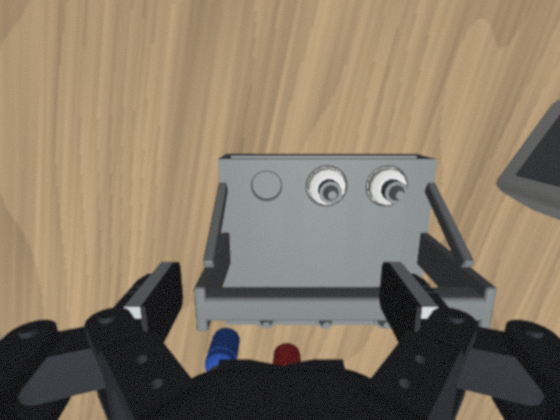

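The wrist view shows the carrier. The empty hole is at (185,267), bottles sit beside it at (185,327) and (185,388), and the handle lies along row 300. The carrier centre comes out at about (464.5, 266.4) with yaw 12.4°. Next is the tube.

Call:
move_arm(increments=[{"tx":-4.86,"ty":-0.32,"tz":0,"rx":0,"ry":0,"rz":0,"gripper":1},{"tx":-4.86,"ty":-0.32,"tz":0,"rx":0,"ry":0,"rz":0,"gripper":1},{"tx":-4.86,"ty":-0.32,"tz":0,"rx":0,"ry":0,"rz":0,"gripper":1},{"tx":-4.86,"ty":-0.32,"tz":0,"rx":0,"ry":0,"rz":0,"gripper":1},{"tx":-4.86,"ty":-0.32,"tz":0,"rx":0,"ry":0,"rz":0,"gripper":1},{"tx":-4.86,"ty":-0.32,"tz":0,"rx":0,"ry":0,"rz":0,"gripper":1},{"tx":-4.86,"ty":-0.32,"tz":0,"rx":0,"ry":0,"rz":0,"gripper":1},{"tx":-4.86,"ty":-0.32,"tz":0,"rx":0,"ry":0,"rz":0,"gripper":1},{"tx":-4.86,"ty":-0.32,"tz":0,"rx":0,"ry":0,"rz":0,"gripper":1},{"tx":-4.86,"ty":-0.32,"tz":0,"rx":0,"ry":0,"rz":0,"gripper":1},{"tx":-4.86,"ty":-0.32,"tz":0,"rx":0,"ry":0,"rz":0,"gripper":1},{"tx":-4.86,"ty":-0.32,"tz":0,"rx":0,"ry":0,"rz":0,"gripper":1}])

```text
clock: 4.6
eef_pos: [500.8, -266.4, 226.1]
tcp_rot: [3.141, 0.0, 1.792]
contact_force: [1.1, 0.5, 0.5]
opening: 0.999
```

Call:
move_arm(increments=[{"tx":0,"ty":0,"tz":0,"rx":0,"ry":0,"rz":0,"gripper":1},{"tx":0,"ty":0,"tz":0,"rx":0,"ry":0,"rz":0,"gripper":1}])

```text
clock: 4.8
eef_pos: [500.4, -265.3, 225.6]
tcp_rot: [-3.141, -0.001, 1.79]
contact_force: [0.3, -0.1, 0.3]
opening: 1.005
```

```bash
python3 - <<'E'
from h import *
s,p,d=grab('wrist'); np.savez('w3.npz',p=p,d=d); save(p,'w3.png'); print(s['eef_pos'],s['tcp_rot'],s['clock'])
for o in r.place_of('tube','wrist')[:6]: print(np.round(o['location'],1),round(o['confidence'],2),np.round(ray('wrist',*o['location'],0,s),1))
X=cloud('wrist',d,s)
n=(abs(X[...,0]-499)<40)&(abs(X[...,1]+266)<40)
for lo,hi in [(10,40),(40,80),(90,122),(123,130)]:
    P=X[n&(X[...,2]>lo)&(X[...,2]<hi)]; print(lo,len(P),P.mean(0).round(1),P.min(0).round(1),P.max(0).round(1))
P=X[n&(X[...,2]>122)][:,:2].astype(np.float32); print(cv2.minEnclosingCircle(P))
# hole from previous view
a=np.load('w1.npz'); g=cv2.cvtColor(a['p'],cv2.COLOR_RGB2GRAY)[150:225,235:300]
c=cv2.HoughCircles(cv2.resize(g,None,fx=4,fy=4,interpolation=2),cv2.HOUGH_GRADIENT,1,200,param1=60,param2=15,minRadius=40,maxRadius=90); print(c)
s1=dict(eef_pos=[410.748,311.7305,226.072],tcp_rot=[3.14155976,-3.079e-4,1.788725])
if c is not None:
    u,v,rr=c[0,0]; print(ray('wrist',150+v/4,235+u/4,46,s1))
E
```

```text
[ 500.42140701 -265.30706169  225.60211204] [-3.14117005e+00 -6.40374860e-04  1.79023732e+00] 4.8
[179.1 277. ] 0.86 [ 496.5 -263.     0. ]
10 101 [ 497.6 -256.4   26.5] [ 487.7 -266.2   10.7] [ 510.1 -253.9   39.7]
40 245 [ 498.1 -256.9   61.5] [ 487.7 -267.4   40.2] [ 512. -254.   80.]
90 263 [ 498.3 -257.9  107. ] [ 489.1 -264.8   90.2] [ 510.  -255.4  122. ]
123 691 [ 499.8 -265.8  125.3] [ 489.3 -276.5  123. ] [ 510.4 -255.5  127.5]
((500.0125732421875, -263.61566162109375), 44.80610656738281)
[[[126.5 140.5  53.3]]]
[397.31042078 314.76029515  46.        ]
```

The tube is at (499.8, -265.9), within 1 mm of the TCP. I'll descend to about z 110 and grip the cap.

Call:
move_arm(increments=[{"tx":-0.05,"ty":-0.07,"tz":1.93,"rx":0,"ry":0,"rz":0,"gripper":1},{"tx":0,"ty":0,"tz":1.93,"rx":0,"ry":0,"rz":0,"gripper":1},{"tx":0,"ty":0,"tz":1.93,"rx":0,"ry":0,"rz":0,"gripper":1},{"tx":0,"ty":0,"tz":1.93,"rx":0,"ry":0,"rz":0,"gripper":1},{"tx":0,"ty":0,"tz":1.93,"rx":0,"ry":0,"rz":0,"gripper":1},{"tx":0,"ty":0,"tz":1.93,"rx":0,"ry":0,"rz":0,"gripper":1},{"tx":0,"ty":0,"tz":0,"rx":0,"ry":0,"rz":0,"gripper":1}])

```text
clock: 5.6
eef_pos: [498.4, -263.3, 108.2]
tcp_rot: [-3.138, -0.003, 1.793]
contact_force: [0.3, 0.5, -0.2]
opening: 1.002
```

Call:
move_arm(increments=[{"tx":0,"ty":0,"tz":0,"rx":0,"ry":0,"rz":0,"gripper":-1},{"tx":0,"ty":0,"tz":0,"rx":0,"ry":0,"rz":0,"gripper":-1},{"tx":0,"ty":0,"tz":0,"rx":0,"ry":0,"rz":0,"gripper":-1},{"tx":0,"ty":0,"tz":0,"rx":0,"ry":0,"rz":0,"gripper":-1},{"tx":0,"ty":0,"tz":0,"rx":0,"ry":0,"rz":0,"gripper":-1},{"tx":0,"ty":0,"tz":0,"rx":0,"ry":0,"rz":0,"gripper":-1},{"tx":0,"ty":0,"tz":0,"rx":0,"ry":0,"rz":0,"gripper":-1},{"tx":0,"ty":0,"tz":0,"rx":0,"ry":0,"rz":0,"gripper":-1},{"tx":0,"ty":0,"tz":0,"rx":0,"ry":0,"rz":0,"gripper":-1},{"tx":0,"ty":0,"tz":0,"rx":0,"ry":0,"rz":0,"gripper":-1}], squeeze=30)

```text
clock: 6.6
eef_pos: [500.1, -266.1, 111.0]
tcp_rot: [3.141, 0.001, 1.791]
contact_force: [-1.6, 0.1, 6.0]
opening: 0.246
```

Call:
move_arm(increments=[{"tx":0,"ty":0,"tz":-2.5,"rx":0,"ry":0,"rz":0,"gripper":-1},{"tx":0,"ty":0,"tz":-2.5,"rx":0,"ry":0,"rz":0,"gripper":-1},{"tx":0,"ty":0,"tz":-2.5,"rx":0,"ry":0,"rz":0,"gripper":-1},{"tx":0,"ty":0,"tz":-2.5,"rx":0,"ry":0,"rz":0,"gripper":-1},{"tx":0,"ty":0,"tz":-2.5,"rx":0,"ry":0,"rz":0,"gripper":-1},{"tx":2,"ty":0.1,"tz":0,"rx":0,"ry":0,"rz":0,"gripper":-1},{"tx":4,"ty":0.2,"tz":0,"rx":0,"ry":0,"rz":0,"gripper":-1},{"tx":4,"ty":0.2,"tz":0,"rx":0,"ry":0,"rz":0,"gripper":-1},{"tx":4,"ty":0.2,"tz":0,"rx":0,"ry":0,"rz":0,"gripper":-1},{"tx":4,"ty":0.2,"tz":0,"rx":0,"ry":0,"rz":0,"gripper":-1},{"tx":4,"ty":0.2,"tz":0,"rx":0,"ry":0,"rz":0,"gripper":-1},{"tx":4,"ty":0.2,"tz":0,"rx":0,"ry":0,"rz":0,"gripper":-1}])

```text
clock: 7.8
eef_pos: [454.1, -7.3, 234.5]
tcp_rot: [-3.141, -0.0, 1.791]
contact_force: [1.2, 0.8, -0.2]
opening: 0.251
```

Call:
move_arm(increments=[{"tx":4,"ty":0.2,"tz":0,"rx":0,"ry":0,"rz":0,"gripper":-1},{"tx":4,"ty":0.2,"tz":0,"rx":0,"ry":0,"rz":0,"gripper":-1},{"tx":4,"ty":0.2,"tz":0,"rx":0,"ry":0,"rz":0,"gripper":-1},{"tx":4,"ty":0.2,"tz":0,"rx":0,"ry":0,"rz":0,"gripper":-1},{"tx":4,"ty":0.2,"tz":0,"rx":0,"ry":0,"rz":0,"gripper":-1},{"tx":4,"ty":0.2,"tz":0,"rx":0,"ry":0,"rz":0,"gripper":-1},{"tx":4,"ty":0.2,"tz":0,"rx":0,"ry":0,"rz":0,"gripper":-1},{"tx":3,"ty":0.0,"tz":0,"rx":0,"ry":0,"rz":0,"gripper":-1},{"tx":1.9,"ty":0,"tz":0,"rx":0,"ry":0,"rz":0,"gripper":-1},{"tx":0,"ty":0,"tz":0,"rx":0,"ry":0,"rz":0,"gripper":-1},{"tx":0,"ty":0,"tz":0,"rx":0,"ry":0,"rz":0,"gripper":-1},{"tx":0,"ty":0,"tz":0,"rx":0,"ry":0,"rz":0,"gripper":-1}])

```text
clock: 9.0
eef_pos: [397.1, 313.9, 234.9]
tcp_rot: [-3.141, 0.0, 1.791]
contact_force: [0.0, -0.4, 0.4]
opening: 0.244
```

```bash
python3 - <<'E'
from h import *
s,p,d=grab('wrist'); np.savez('w4.npz',p=p,d=d); save(p,'w4.png'); print(s['eef_pos'],s['tcp_rot'],s['clock'],s['opening'])
for q in ['tube','slim_hole']:
  for o in r.place_of(q,'wrist')[:3]: print(q,np.round(o['location'],1),round(o['confidence'],2),np.round(ray('wrist',*o['location'],s['eef_pos'][2]-110 if q=='tube' else 5,s),1))
X=cloud('wrist',d,s)
m=(X[...,2]>148)&(X[...,2]<162)&(abs(X[...,0]-462)<150)&(abs(X[...,1]-266)<150); P=X[m]; print(len(P),cv2.minAreaRect(P[:,:2].astype(np.float32)))
e=s['eef_pos']; n=(abs(X[...,0]-e[0])<30)&(abs(X[...,1]-e[1])<30)
for lo,hi in [(-100,-75),(-75,-50),(-50,-30),(-25,0)]:
    P=X[n&(X[...,2]>e[2]+lo)&(X[...,2]<e[2]+hi)]
    if len(P): print(lo,len(P),P.mean(0).round(1),P.min(0).round(1),P.max(0).round(1))
E
```

```text
[397.07338185 313.90046681 234.87359456] [-3.14104309e+00  4.20367439e-04  1.79068634e+00] 9.0 0.24404202212988713
tube [248.2 279.7] 0.78 [403.  286.  124.9]
tube [245.1 307.2] 0.29 [422.8 293.  124.9]
tube [228.9 263. ] 0.28 [387.5 298.4 124.9]
slim_hole [123.  309.6] 0.87 [413.6 379.9   5. ]
slim_hole [249.4 277.7] 0.32 [411.7 235.5   5. ]
8802 ((453.426513671875, 306.75164794921875), (42.309043884277344, 200.50814819335938), 80.91996002197266)
-100 2986 [396.7 321.1 153.8] [367.1 296.1 135. ] [427.  333.9 159.8]
-75 206 [398.5 307.7 173.2] [388.4 295.6 159.9] [411.7 312.5 184.8]
-50 281 [397.7 311.6 193.6] [387.8 300.1 184.9] [411.  316.4 204.8]
-25 1358 [395.8 320.6 226.6] [372.3 308.1 210.1] [419.5 328.8 234.9]
```

View pics/w4.png

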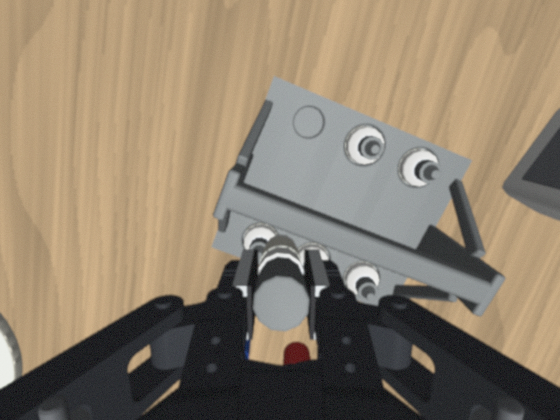

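The wrist view shows a mistake of mine. The carried tube's foot (z 125) hit the handle from the -y side (handle top 155). The carrier was pushed about 40 mm and turned (hole now at (122,309)), and the tube leans in the grip. All five bottles are still in. I'll back off and lift, then measure the lean, set the tube upright on free counter and regrip it.

Call:
move_arm(increments=[{"tx":-0.8,"ty":0,"tz":0,"rx":0,"ry":0,"rz":0,"gripper":-1},{"tx":-1,"ty":0,"tz":-1,"rx":0,"ry":0,"rz":0,"gripper":-1},{"tx":-1,"ty":0,"tz":-2.5,"rx":0,"ry":0,"rz":0,"gripper":-1},{"tx":-3,"ty":0,"tz":-2.5,"rx":0,"ry":0,"rz":0,"gripper":-1},{"tx":-4,"ty":0,"tz":0,"rx":0,"ry":0,"rz":0,"gripper":-1},{"tx":-4,"ty":0,"tz":0,"rx":0,"ry":0,"rz":0,"gripper":-1},{"tx":-4,"ty":0,"tz":0,"rx":0,"ry":0,"rz":0,"gripper":-1},{"tx":-4,"ty":0,"tz":0,"rx":0,"ry":0,"rz":0,"gripper":-1},{"tx":-4,"ty":0,"tz":0,"rx":0,"ry":0,"rz":0,"gripper":-1},{"tx":-4,"ty":0,"tz":0,"rx":0,"ry":0,"rz":0,"gripper":-1},{"tx":-4,"ty":0,"tz":0,"rx":0,"ry":0,"rz":0,"gripper":-1},{"tx":-1.5,"ty":0,"tz":0,"rx":0,"ry":0,"rz":0,"gripper":-1}])

```text
clock: 10.35
eef_pos: [474.6, -33.3, 296.1]
tcp_rot: [3.141, 0.001, 1.789]
contact_force: [0.2, 0.6, -0.5]
opening: 0.247
```

```bash
cat > tube.py <<'E'
from h import *
def tube(X,s):
    T=Ro.from_euler('xyz',s['tcp_rot']).as_matrix(); L=(X-np.array(s['eef_pos']))@T   # tool coords
    n=(abs(L[...,1])<9)&(abs(L[...,0])<45)
    res=[]
    for z in range(25,115,8):
        m=n&(abs(L[...,2]-z)<4)
        if m.sum()>15: q=L[m]; res.append((z,len(q),*q.mean(0)[:2],np.percentile(q[:,0],90)))
    return np.array(res)
E
python3 - <<'E'
from tube import *
s,p,d=grab('wrist'); np.savez('w5.npz',p=p,d=d); save(p,'w5.png'); print(s['eef_pos'],s['tcp_rot'],s['clock'],s['opening'],s['contact_force'])
print(tube(cloud('wrist',d,s),s).round(1))
s,p2,d=grab('scene'); save(cv2.resize(np.hstack([p[100:420,120:440],p2[80:300,250:470].repeat(1,0)[:, :].copy() if 0 else cv2.resize(p2[80:300,250:470],(320,320))]),None,fx=1.2,fy=1.2),'v5.png')
E
```

```text
[474.59360084 -33.34056816 296.11384752] [3.14073872e+00 1.34091007e-03 1.78857463e+00] 10.35 0.24719110226649688 [ 0.1679686   0.61041562 -0.51654066]
[[ 2.50e+01  1.77e+02  9.00e-01 -3.00e-01  2.70e+00]
 [ 3.30e+01  1.03e+02  6.00e-01  3.00e-01  2.00e+00]
 [ 4.10e+01  8.20e+01 -1.40e+00  1.00e-01  1.00e-01]
 [ 4.90e+01  9.90e+01 -3.10e+00  0.00e+00 -1.70e+00]
 [ 5.70e+01  6.20e+01 -4.60e+00 -2.00e-01 -3.10e+00]
 [ 6.50e+01  5.10e+01 -6.40e+00  2.00e-01 -4.80e+00]
 [ 7.30e+01  4.80e+01 -8.30e+00 -3.00e-01 -6.70e+00]
 [ 8.10e+01  4.00e+01 -1.02e+01  2.00e-01 -8.70e+00]
 [ 8.90e+01  2.00e+01 -1.19e+01 -1.00e-01 -1.05e+01]
 [ 9.70e+01  3.10e+01 -1.44e+01  2.00e-01 -1.29e+01]
 [ 1.05e+02  2.20e+01 -1.63e+01  0.00e+00 -1.48e+01]]
```

View pics/v5.png

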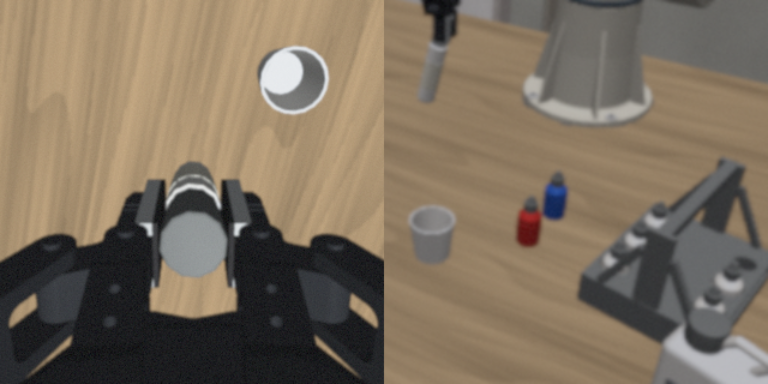

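The tube leans 13° with its foot toward -tool x. The carrier stands upright with its bottles in. I'll move away from the cup, tilt the tool to make the tube vertical, then lower it.

Call:
move_arm(increments=[{"tx":-4,"ty":0,"tz":0,"rx":0,"ry":0,"rz":0,"gripper":-1},{"tx":-4,"ty":0,"tz":0,"rx":0,"ry":0,"rz":0,"gripper":-1},{"tx":0,"ty":0,"tz":0,"rx":0,"ry":6.6,"rz":0,"gripper":-1},{"tx":0,"ty":0,"tz":0,"rx":0,"ry":6.6,"rz":0,"gripper":-1},{"tx":-0.55,"ty":0,"tz":2.34,"rx":0,"ry":0,"rz":0,"gripper":-1},{"tx":-0.55,"ty":0,"tz":2.34,"rx":0,"ry":0,"rz":0,"gripper":-1},{"tx":-0.55,"ty":0,"tz":2.34,"rx":0,"ry":0,"rz":0,"gripper":-1},{"tx":-0.55,"ty":0,"tz":2.34,"rx":0,"ry":0,"rz":0,"gripper":-1},{"tx":-0.55,"ty":0,"tz":2.34,"rx":0,"ry":0,"rz":0,"gripper":-1},{"tx":-0.55,"ty":0,"tz":2.34,"rx":0,"ry":0,"rz":0,"gripper":-1},{"tx":0,"ty":0,"tz":0,"rx":0,"ry":0,"rz":0,"gripper":-1},{"tx":0,"ty":0,"tz":0,"rx":0,"ry":0,"rz":0,"gripper":-1}])

```text
clock: 11.65
eef_pos: [491.9, -107.4, 151.6]
tcp_rot: [-3.141, -0.231, 1.791]
contact_force: [0.6, -0.2, -0.4]
opening: 0.246
```

```bash
python3 - <<'E'
from tube import *
s,p,d=grab('wrist'); save(p,'w6.png'); e=np.array(s['eef_pos']); print(e,s['tcp_rot'],s['clock'])
X=cloud('wrist',d,s); D=X-e
for z in range(-100,-20,8):
    m=(abs(D[...,0])<9)&(D[...,1]<30)&(D[...,1]>-20)&(abs(D[...,2]-z)<4)&(X[...,2]>8)
    if m.sum()>5: print(z,m.sum(),D[m].mean(0).round(1),X[m][:,2].min().round(1))
E
```

```text
[ 491.93396449 -107.35129244  151.61721875] [-3.14127966 -0.2308264   1.79145316] 11.65
-100 27 [  -0.8    8.4 -100.4] 47.7
-92 18 [ -1.8   8.2 -93.8] 55.8
-84 41 [ -0.4   8.8 -83.6] 64.1
-76 40 [ -1.2   8.7 -75.7] 71.7
-68 49 [ -1.    8.7 -67.9] 80.2
-60 55 [ -0.7   8.7 -59.9] 87.9
-52 93 [ -0.7   8.5 -50.7] 95.6
-44 77 [ -0.9   8.1 -43.8] 103.6
-36 79 [ -0.6   8.2 -35.6] 111.6
-28 182 [ -0.8   7.4 -27.8] 119.7
```

Call:
move_arm(increments=[{"tx":-0.3,"ty":0,"tz":1.27,"rx":0,"ry":0,"rz":0,"gripper":-1},{"tx":-0.3,"ty":0,"tz":1.27,"rx":0,"ry":0,"rz":0,"gripper":-1},{"tx":-0.23,"ty":0,"tz":0.97,"rx":0,"ry":0,"rz":0,"gripper":-1},{"tx":-0.06,"ty":0,"tz":0.24,"rx":0,"ry":0,"rz":0,"gripper":-1},{"tx":0,"ty":0,"tz":0,"rx":0,"ry":0,"rz":0,"gripper":-1},{"tx":0,"ty":0,"tz":0,"rx":0,"ry":0,"rz":0,"gripper":-1}])

```text
clock: 12.3
eef_pos: [492.0, -107.8, 112.3]
tcp_rot: [-3.141, -0.23, 1.791]
contact_force: [0.1, -0.6, -0.6]
opening: 0.245
```

Call:
move_arm(increments=[{"tx":-0.03,"ty":0,"tz":0.12,"rx":0,"ry":0,"rz":0,"gripper":-1},{"tx":-0.03,"ty":0,"tz":0.12,"rx":0,"ry":0,"rz":0,"gripper":-1},{"tx":0,"ty":0,"tz":0,"rx":0,"ry":0,"rz":0,"gripper":-1}])

```text
clock: 12.6
eef_pos: [492.5, -107.9, 111.0]
tcp_rot: [3.141, -0.23, 1.792]
contact_force: [-2.6, 0.4, 12.0]
opening: 0.25
```

Call:
move_arm(increments=[{"tx":0.01,"ty":0,"tz":-0.05,"rx":0,"ry":0,"rz":0,"gripper":1},{"tx":0,"ty":0,"tz":0,"rx":0,"ry":0,"rz":0,"gripper":1},{"tx":0,"ty":0,"tz":0,"rx":0,"ry":0,"rz":0,"gripper":1},{"tx":0,"ty":0,"tz":0,"rx":0,"ry":0,"rz":0,"gripper":1},{"tx":0,"ty":0,"tz":0,"rx":0,"ry":0,"rz":0,"gripper":1},{"tx":0,"ty":0,"tz":0,"rx":0,"ry":-6.6,"rz":0,"gripper":1},{"tx":0,"ty":0,"tz":0,"rx":0,"ry":-6.6,"rz":0,"gripper":1},{"tx":0,"ty":0,"tz":0,"rx":0,"ry":0,"rz":0,"gripper":1},{"tx":0,"ty":0,"tz":0,"rx":0,"ry":0,"rz":0,"gripper":1}])

```text
clock: 13.5
eef_pos: [492.0, -107.0, 110.6]
tcp_rot: [-3.142, -0.002, 1.793]
contact_force: [0.4, 0.5, 0.5]
opening: 1.001
```

```bash
python3 - <<'E'
from tube import *
s,p,d=grab('wrist'); save(p,'w7.png'); e=np.array(s['eef_pos']); print(e,s['tcp_rot'],s['clock'],s['opening'])
X=cloud('wrist',d,s)
n=(abs(X[...,0]-e[0])<30)&(abs(X[...,1]-e[1])<30)
P=X[n&(X[...,2]>122)&(X[...,2]<129)]; print(len(P),P.mean(0),P.min(0),P.max(0))
for z in range(10,120,12):
    m=n&(abs(X[...,2]-z)<6)
    if m.sum()>5: print(z,m.sum(),X[m].mean(0).round(1),X[m].min(0).round(1),X[m].max(0).round(1))
E
```

```text
[ 491.99766527 -107.02847307  110.5923851 ] [-3.14152029e+00 -2.38071040e-03  1.79339745e+00] 13.5 1.0010069070500172
2373 [ 492.74721543 -109.02957231  125.20853553] [ 482.150167   -121.5841579   122.00106322] [503.65112348 -98.54790223 127.77539399]
10 134 [ 491.  -101.    10.3] [ 481.2 -108.2    4.2] [504.  -98.1  16. ]
22 124 [ 490.8 -100.3   22.8] [ 480.9 -109.    16.1] [503.4 -97.9  28. ]
34 181 [ 490.5 -100.5   34.2] [ 480.7 -109.9   28. ] [503.9 -97.7  40. ]
46 228 [ 490.9 -100.6   46.1] [ 480.7 -110.1   40. ] [504.4 -97.9  52. ]
58 314 [ 490.8 -100.9   58.9] [ 480.8 -112.5   52. ] [504.4 -97.7  63.9]
70 327 [ 491.2 -101.    70.1] [ 481.1 -108.7   64. ] [504.1 -98.1  76. ]
82 507 [ 491.1 -102.    82.3] [ 481.2 -115.1   76. ] [504.4 -98.2  88. ]
94 444 [ 491.2 -101.8   94. ] [ 482.2 -109.    88. ] [503.2 -99.  100. ]
106 575 [ 491.3 -101.8  106.2] [ 482.2 -109.   100. ] [503.3 -98.9 112. ]
118 768 [ 491.3 -102.1  118.5] [ 482.2 -121.6  112. ] [503.6 -99.  124. ]
```

Call:
move_arm(increments=[{"tx":-0.26,"ty":0.01,"tz":0,"rx":0,"ry":0,"rz":0,"gripper":1},{"tx":0,"ty":0,"tz":0,"rx":0,"ry":0,"rz":0,"gripper":-1},{"tx":0,"ty":0,"tz":0,"rx":0,"ry":0,"rz":0,"gripper":-1},{"tx":0,"ty":0,"tz":0,"rx":0,"ry":0,"rz":0,"gripper":-1},{"tx":0,"ty":0,"tz":0,"rx":0,"ry":0,"rz":0,"gripper":-1},{"tx":0,"ty":0,"tz":0,"rx":0,"ry":0,"rz":0,"gripper":-1},{"tx":0,"ty":0,"tz":0,"rx":0,"ry":0,"rz":0,"gripper":-1},{"tx":0,"ty":0,"tz":0,"rx":0,"ry":0,"rz":0,"gripper":-1},{"tx":0,"ty":0,"tz":0,"rx":0,"ry":0,"rz":0,"gripper":-1}], squeeze=40)

```text
clock: 14.45
eef_pos: [492.7, -110.3, 110.5]
tcp_rot: [3.142, 0.0, 1.791]
contact_force: [-0.5, -0.6, 1.8]
opening: 0.244
```

```bash
python3 - <<'E'
from h import *
a=np.load('w4.npz'); s1=dict(eef_pos=[397.073,313.900,234.874],tcp_rot=[-3.141043,4.2e-4,1.790686])
X=cloud('wrist',a['d'],s1); v,u=np.mgrid[0:420,0:560]
m=(X[...,2]>150)&(X[...,2]<160)&(u>315)
P=X[m][:,:2]; print(len(P),P.min(0),P.max(0)); x,y,*_=np.ravel(cv2.fitLine(P.astype(np.float32),cv2.DIST_HUBER,0,.01,.01)); print('yaw',np.degrees(np.arctan2(y,x)))
g=cv2.cvtColor(a['p'],cv2.COLOR_RGB2GRAY)[95:150,280:340]
c=cv2.HoughCircles(cv2.resize(g,None,fx=4,fy=4,interpolation=2),cv2.HOUGH_GRADIENT,1,200,param1=60,param2=15,minRadius=40,maxRadius=90); print(c)
q=ray('wrist',95+c[0,0,1]/4,280+c[0,0,0]/4,46,s1); print(q)
m=(X[...,2]>150)&(X[...,2]<160)&((u>315)|(u<245)); print(cv2.minAreaRect(X[m][:,:2].astype(np.float32)))
s=r.sense(); print(s['eef_pos'],s['opening'],s['tcp_rot'])
E
```

```text
5361 [418.36405987 278.63609164] [554.77819943 325.45320687]
yaw -9.407949
[[[112.5 107.5  57.7]]]
[408.39660317 380.64397118  46.        ]
((454.1123352050781, 311.1605224609375), (33.95476150512695, 200.54010009765625), 80.7439956665039)
[ 492.70150194 -110.32258496  110.5110725 ] 0.24356564458183463 [3.14151021e+00 5.63291001e-05 1.79133610e+00]
```

Tube regripped upright. New carrier pose: centre (454.1, 311.2), yaw -9.3°, hole about (408.6, 381). I'll lift high enough for the foot to clear the handle (TCP z 295), turn to line up, and travel.

Call:
move_arm(increments=[{"tx":0,"ty":0,"tz":-2.5,"rx":0,"ry":0,"rz":0,"gripper":-1},{"tx":0,"ty":0,"tz":-4,"rx":0,"ry":0,"rz":7.3,"gripper":-1},{"tx":0,"ty":0,"tz":-4,"rx":0,"ry":0,"rz":7.3,"gripper":-1},{"tx":0,"ty":0,"tz":-4,"rx":0,"ry":0,"rz":7.3,"gripper":-1},{"tx":0,"ty":0,"tz":-4,"rx":0,"ry":0,"rz":0,"gripper":-1},{"tx":2,"ty":-0.7,"tz":0,"rx":0,"ry":0,"rz":0,"gripper":-1},{"tx":4,"ty":-1.4,"tz":0,"rx":0,"ry":0,"rz":0,"gripper":-1},{"tx":4,"ty":-1.4,"tz":0,"rx":0,"ry":0,"rz":0,"gripper":-1},{"tx":4,"ty":-1.4,"tz":0,"rx":0,"ry":0,"rz":0,"gripper":-1},{"tx":4,"ty":-1.4,"tz":0,"rx":0,"ry":0,"rz":0,"gripper":-1},{"tx":0,"ty":0,"tz":0,"rx":0,"ry":0,"rz":0,"gripper":-1}])

```text
clock: 15.55
eef_pos: [458.3, 81.3, 295.4]
tcp_rot: [-3.141, -0.001, 1.413]
contact_force: [0.1, -0.3, -0.2]
opening: 0.242
```

Call:
move_arm(increments=[{"tx":3.6,"ty":-1.2,"tz":0,"rx":0,"ry":0,"rz":0,"gripper":-1},{"tx":3.6,"ty":-1.2,"tz":0,"rx":0,"ry":0,"rz":0,"gripper":-1},{"tx":3.6,"ty":-1.2,"tz":0,"rx":0,"ry":0,"rz":0,"gripper":-1},{"tx":3.6,"ty":-1.2,"tz":0,"rx":0,"ry":0,"rz":0,"gripper":-1},{"tx":3.6,"ty":-1.2,"tz":0,"rx":0,"ry":0,"rz":0,"gripper":-1},{"tx":3.6,"ty":-1.2,"tz":0,"rx":0,"ry":0,"rz":0,"gripper":-1},{"tx":3.6,"ty":-1.2,"tz":0,"rx":0,"ry":0,"rz":0,"gripper":-1},{"tx":3.6,"ty":-1.2,"tz":0,"rx":0,"ry":0,"rz":0,"gripper":-1},{"tx":0,"ty":0,"tz":0,"rx":0,"ry":0,"rz":0,"gripper":-1},{"tx":0,"ty":0,"tz":0,"rx":0,"ry":0,"rz":0,"gripper":-1}])

```text
clock: 16.55
eef_pos: [411.0, 377.1, 294.9]
tcp_rot: [-3.141, 0.001, 1.411]
contact_force: [-0.2, -0.5, -1.4]
opening: 0.244
```

```bash
python3 - <<'E'
from tube import *
s,p,d=grab('wrist'); np.savez('w8.npz',p=p,d=d); save(p,'w8.png'); e=np.array(s['eef_pos']); print(e,s['tcp_rot'],s['clock'],s['opening'])
X=cloud('wrist',d,s)
m=(X[...,2]>150)&(X[...,2]<160)&(abs(X[...,0]-454)<140)&(abs(X[...,1]-311)<60); b=cv2.minAreaRect(X[m][:,:2].astype(np.float32)); print(m.sum(),b)
for o in r.place_of('slim_hole','wrist')[:2]: print(np.round(o['location'],1),round(o['confidence'],2),ray('wrist',*o['location'],5,s).round(1))
h=proj('wrist',[408.7,381,46],s); print('hole px',h)
v0,u0=int(h[0])-30,int(h[1])-30
g=cv2.cvtColor(p,cv2.COLOR_RGB2GRAY)[v0:v0+60,u0:u0+60]
c=cv2.HoughCircles(cv2.resize(g,None,fx=4,fy=4,interpolation=2),cv2.HOUGH_GRADIENT,1,200,param1=60,param2=12,minRadius=40,maxRadius=70); print(c)
if c is not None: print(ray('wrist',v0+c[0,0,1]/4,u0+c[0,0,0]/4,46,s))
T=tube(X,s); print(T.round(1))
i=p[100:320,180:400].copy(); save(cv2.resize(i,(600,600),interpolation=2),'v8.png')
E
```

```text
[410.96104225 377.05325394 294.89889628] [-3.14116914e+00  1.23192825e-03  1.41054544e+00] 16.55 0.24431516657302846
2785 ((454.361572265625, 311.75799560546875), (32.7516975402832, 200.3746795654297), 80.78611755371094)
[168.3 280.7] 0.76 [412.4 381.5   5. ]
hole px (np.float64(174.80273384700794), np.float64(277.6024324414543))
[[[125.5 122.5  44. ]]]
[409.59795769 381.06068135  46.        ]
[[ 2.50e+01  2.96e+02  9.60e+00 -1.00e-01  1.12e+01]
 [ 3.30e+01  1.86e+02  1.05e+01  1.00e-01  1.18e+01]
 [ 4.10e+01  1.65e+02  1.06e+01  1.00e-01  1.19e+01]
 [ 4.90e+01  1.81e+02  1.09e+01  1.00e-01  1.22e+01]
 [ 5.70e+01  1.28e+02  1.12e+01  2.00e-01  1.23e+01]
 [ 6.50e+01  1.06e+02  1.12e+01 -2.00e-01  1.24e+01]
 [ 7.30e+01  1.04e+02  1.12e+01  0.00e+00  1.23e+01]
 [ 8.10e+01  8.80e+01  1.12e+01  2.00e-01  1.24e+01]
 [ 8.90e+01  5.90e+01  1.12e+01  4.00e-01  1.23e+01]
 [ 9.70e+01  7.30e+01  1.06e+01 -2.00e-01  1.19e+01]
 [ 1.05e+02  4.90e+01  1.07e+01 -1.00e-01  1.18e+01]]
```

View pics/v8.png

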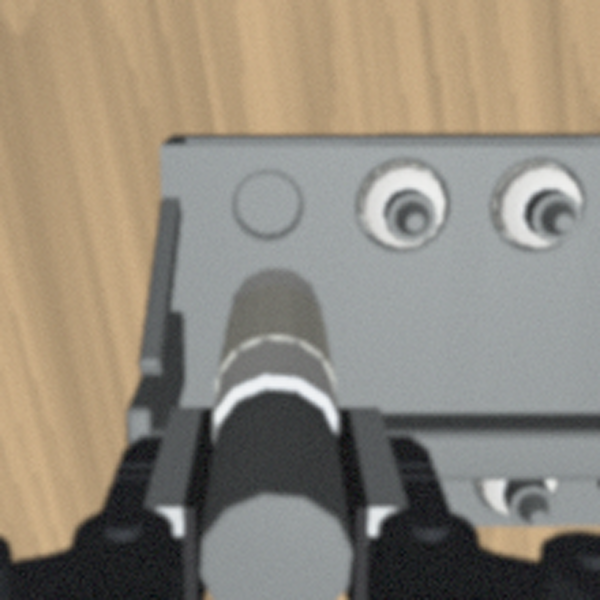

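Close view: the hole is at crop (204,268), px (174.8, 278.3), giving about (409.2, 381.3). The tube hangs vertical on the tool axis. I'll correct and descend to just above the mouth.

Call:
move_arm(increments=[{"tx":0.37,"ty":-0.24,"tz":0,"rx":0,"ry":0,"rz":0,"gripper":-1},{"tx":0,"ty":0,"tz":2.5,"rx":0,"ry":0,"rz":0,"gripper":-1},{"tx":0,"ty":0,"tz":2.5,"rx":0,"ry":0,"rz":0,"gripper":-1},{"tx":0,"ty":0,"tz":2.5,"rx":0,"ry":0,"rz":0,"gripper":-1},{"tx":0,"ty":0,"tz":2.5,"rx":0,"ry":0,"rz":0,"gripper":-1},{"tx":0,"ty":0,"tz":2.5,"rx":0,"ry":0,"rz":0,"gripper":-1},{"tx":0,"ty":0,"tz":0,"rx":0,"ry":0,"rz":0,"gripper":-1},{"tx":0,"ty":0,"tz":0,"rx":0,"ry":0,"rz":0,"gripper":-1},{"tx":0,"ty":0,"tz":0,"rx":0,"ry":0,"rz":0,"gripper":-1}])

```text
clock: 17.55
eef_pos: [410.2, 381.6, 172.0]
tcp_rot: [3.14, -0.002, 1.409]
contact_force: [0.4, 0.9, -0.3]
opening: 0.242
```

Call:
move_arm(increments=[{"tx":0,"ty":0,"tz":0,"rx":0,"ry":0,"rz":0,"gripper":-1},{"tx":0,"ty":0,"tz":0,"rx":0,"ry":0,"rz":0,"gripper":-1}])

```text
clock: 17.75
eef_pos: [409.8, 381.6, 171.6]
tcp_rot: [3.14, -0.001, 1.409]
contact_force: [-0.0, -0.2, -0.7]
opening: 0.247
```

```bash
python3 - <<'E'
from tube import *
L=[]
for i in range(4):
    s,p,d=grab('wrist'); L.append(list(s['eef_pos'])+[s['tcp_rot'][2]])
print(np.round(L,2),s['clock'])
save(p,'w9.png'); X=cloud('wrist',d,s)
m=(X[...,2]>150)&(X[...,2]<160)&(abs(X[...,0]-454)<140)&(abs(X[...,1]-311)<60); print(m.sum(),cv2.minAreaRect(X[m][:,:2].astype(np.float32)))
h=proj('wrist',[409.2,381.3,46],s); print(h); v,u=int(h[0]),int(h[1]); i=p[v-60:v+60,u-60:u+60]; save(cv2.resize(i,(600,600),interpolation=2),'v9.png')
E
```

```text
[[409.82 381.58 171.56   1.41]
 [409.67 381.47 171.31   1.41]
 [409.57 381.42 171.12   1.41]
 [409.47 381.34 170.91   1.41]] 17.9
944 ((464.24468994140625, 310.2775573730469), (18.123193740844727, 158.9998016357422), 80.699951171875)
(np.float64(207.24564174791755), np.float64(279.5655815994829))
```

View pics/v9.png

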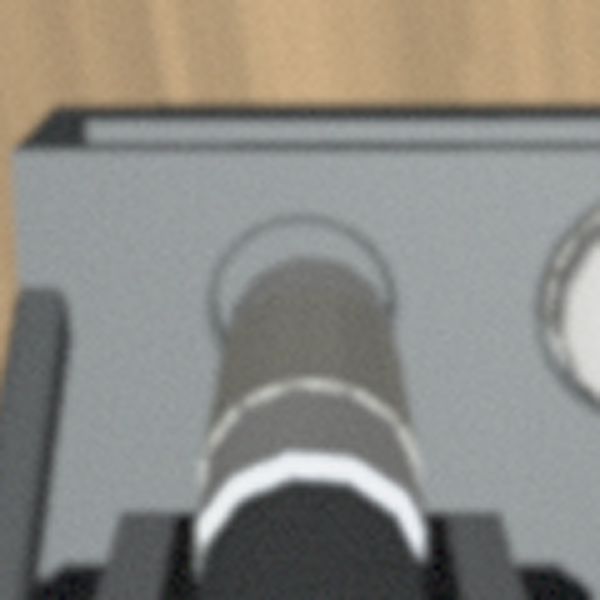

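The tube foot is centred at crop col 310 and the hole at (304,302), so the tube is about 1 mm off along tool y. I'll correct that and descend slowly, watching the force.

Call:
move_arm(increments=[{"tx":-0.03,"ty":-0.08,"tz":0.2,"rx":0,"ry":0,"rz":0,"gripper":-1},{"tx":0,"ty":0,"tz":0.3,"rx":0,"ry":0,"rz":0,"gripper":-1},{"tx":0,"ty":0,"tz":0.3,"rx":0,"ry":0,"rz":0,"gripper":-1},{"tx":0,"ty":0,"tz":0.3,"rx":0,"ry":0,"rz":0,"gripper":-1},{"tx":0,"ty":0,"tz":0.3,"rx":0,"ry":0,"rz":0,"gripper":-1},{"tx":0,"ty":0,"tz":0.3,"rx":0,"ry":0,"rz":0,"gripper":-1},{"tx":0,"ty":0,"tz":0.3,"rx":0,"ry":0,"rz":0,"gripper":-1}])

```text
clock: 18.65
eef_pos: [408.5, 381.0, 150.1]
tcp_rot: [-3.141, 0.0, 1.409]
contact_force: [0.7, -0.2, -0.0]
opening: 0.243
```

It's inside the mouth with no contact force. Continuing.

Call:
move_arm(increments=[{"tx":0,"ty":0,"tz":0.5,"rx":0,"ry":0,"rz":0,"gripper":-1},{"tx":0,"ty":0,"tz":0.5,"rx":0,"ry":0,"rz":0,"gripper":-1},{"tx":0,"ty":0,"tz":0.5,"rx":0,"ry":0,"rz":0,"gripper":-1},{"tx":0,"ty":0,"tz":0.5,"rx":0,"ry":0,"rz":0,"gripper":-1},{"tx":0,"ty":0,"tz":0.5,"rx":0,"ry":0,"rz":0,"gripper":-1},{"tx":0,"ty":0,"tz":0.4,"rx":0,"ry":0,"rz":0,"gripper":-1},{"tx":0,"ty":0,"tz":0.2,"rx":0,"ry":0,"rz":0,"gripper":-1},{"tx":0,"ty":0,"tz":0.1,"rx":0,"ry":0,"rz":0,"gripper":-1},{"tx":0,"ty":0,"tz":0,"rx":0,"ry":0,"rz":0,"gripper":-1}])

```text
clock: 19.55
eef_pos: [408.5, 381.0, 118.4]
tcp_rot: [-3.142, 0.0, 1.409]
contact_force: [0.2, 0.2, -1.3]
opening: 0.248
```

Call:
move_arm(increments=[{"tx":0,"ty":0,"tz":0.15,"rx":0,"ry":0,"rz":0,"gripper":-1},{"tx":0,"ty":0,"tz":0.15,"rx":0,"ry":0,"rz":0,"gripper":-1},{"tx":0,"ty":0,"tz":0,"rx":0,"ry":0,"rz":0,"gripper":-1}])

```text
clock: 19.85
eef_pos: [408.6, 381.1, 115.5]
tcp_rot: [3.141, -0.0, 1.409]
contact_force: [1.2, 0.1, -0.2]
opening: 0.245
```

Call:
move_arm(increments=[{"tx":0,"ty":0,"tz":0.1,"rx":0,"ry":0,"rz":0,"gripper":-1},{"tx":0,"ty":0,"tz":0.1,"rx":0,"ry":0,"rz":0,"gripper":-1},{"tx":0,"ty":0,"tz":0,"rx":0,"ry":0,"rz":0,"gripper":-1}])

```text
clock: 20.15
eef_pos: [409.2, 381.9, 115.4]
tcp_rot: [3.14, -0.002, 1.409]
contact_force: [-2.6, -2.3, 19.6]
opening: 0.246
```

Firm floor contact (20 N) at the expected depth, so the tube is home. I'll ease off, open half-way, wait, and rise.

Call:
move_arm(increments=[{"tx":0,"ty":0,"tz":-0.15,"rx":0,"ry":0,"rz":0,"gripper":-1},{"tx":0,"ty":0,"tz":0,"rx":0,"ry":0,"rz":0,"gripper":0},{"tx":0,"ty":0,"tz":0,"rx":0,"ry":0,"rz":0,"gripper":0},{"tx":0,"ty":0,"tz":0,"rx":0,"ry":0,"rz":0,"gripper":0},{"tx":0,"ty":0,"tz":0,"rx":0,"ry":0,"rz":0,"gripper":0},{"tx":0,"ty":0,"tz":0,"rx":0,"ry":0,"rz":0,"gripper":0},{"tx":0,"ty":0,"tz":0,"rx":0,"ry":0,"rz":0,"gripper":0}])

```text
clock: 20.85
eef_pos: [408.5, 381.0, 114.8]
tcp_rot: [-3.141, 0.0, 1.409]
contact_force: [-0.9, -0.1, -0.4]
opening: 0.499
```

Call:
move_arm(increments=[{"tx":0,"ty":0,"tz":-1,"rx":0,"ry":0,"rz":0,"gripper":0},{"tx":0,"ty":0,"tz":-2.5,"rx":0,"ry":0,"rz":0,"gripper":0},{"tx":0,"ty":0,"tz":-3.5,"rx":0,"ry":0,"rz":0,"gripper":0},{"tx":0,"ty":0,"tz":-3.5,"rx":0,"ry":0,"rz":0,"gripper":0},{"tx":0,"ty":0,"tz":-3.5,"rx":0,"ry":0,"rz":0,"gripper":0.5},{"tx":0,"ty":0,"tz":0,"rx":0,"ry":0,"rz":0,"gripper":1},{"tx":0,"ty":0,"tz":0,"rx":0,"ry":0,"rz":0,"gripper":1},{"tx":0,"ty":0,"tz":0,"rx":0,"ry":0,"rz":0,"gripper":1},{"tx":0,"ty":0,"tz":0,"rx":0,"ry":0,"rz":0,"gripper":1}])

```text
clock: 21.75
eef_pos: [407.9, 380.5, 253.7]
tcp_rot: [-3.14, 0.002, 1.409]
contact_force: [-0.3, -0.1, -0.8]
opening: 0.997
```

```bash
python3 - <<'E'
from tube import *
s,p,d=grab('wrist'); np.savez('w10.npz',p=p,d=d); save(p,'w10.png'); e=np.array(s['eef_pos']); print(e,s['tcp_rot'],s['clock'])
X=cloud('wrist',d,s)
m=(X[...,2]>150)&(X[...,2]<160)&(abs(X[...,0]-454)<140)&(abs(X[...,1]-311)<60); print(m.sum(),cv2.minAreaRect(X[m][:,:2].astype(np.float32)))
m=(X[...,2]>122)&(X[...,2]<136)&(np.hypot(X[...,0]-409,X[...,1]-381)<25); P=X[m]; print(m.sum(),P.mean(0),P.min(0),P.max(0))
s,p2,d2=grab('scene'); Y=cloud('scene',d2)
D=Y[(abs(Y[...,0]-672)<110)&(abs(Y[...,1]-395)<110)&(Y[...,2]>60)&(Y[...,2]<120)&(Y[...,0]>590)]; print('det',D.min(0),D.max(0))
save(np.hstack([cv2.resize(p,(400,300)),cv2.resize(p2[130:370,300:500],(334,400))[:300] if 0 else cv2.resize(p2[130:370,260:500],(300,300))]),'v10.png')
E
```

```text
[407.93982069 380.50486241 253.74777529] [-3.14017394e+00  1.79353076e-03  1.40899960e+00] 21.75
5172 ((453.9963073730469, 311.45782470703125), (34.181617736816406, 200.00384521484375), 80.93559265136719)
627 [409.55160613 382.6978398  129.84102517] [398.47380444 371.23115795 122.06915373] [420.1387177  392.49799531 132.2514565 ]
det [665.0622876  343.90047552  60.01740187] [714.31409109 455.48942513 119.93689798]
```

View pics/v10.png

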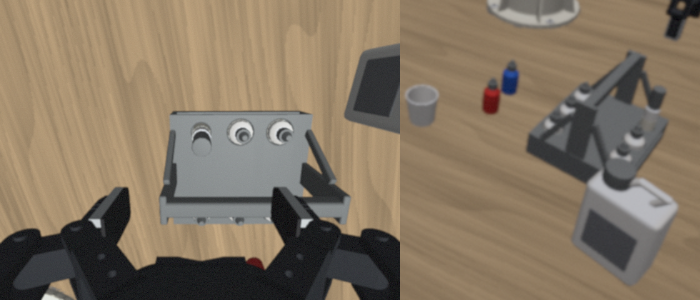

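The tube's top is at z 130 and its centre about (409.3, 382), so it is home and let go. The bottles are in, and the detergent is clear of the carrier. The handle is at (454.0, 311.4). Next I turn 90° and go above the handle.

Call:
move_arm(increments=[{"tx":0,"ty":0,"tz":0,"rx":0,"ry":0,"rz":-8.2,"gripper":1},{"tx":0,"ty":0,"tz":0,"rx":0,"ry":0,"rz":-8.2,"gripper":1},{"tx":0,"ty":0,"tz":0,"rx":0,"ry":0,"rz":-8.2,"gripper":1},{"tx":0,"ty":0,"tz":0,"rx":0,"ry":0,"rz":-8.2,"gripper":1},{"tx":0,"ty":0,"tz":0,"rx":0,"ry":0,"rz":-8.2,"gripper":1},{"tx":0,"ty":0,"tz":0,"rx":0,"ry":0,"rz":-8.2,"gripper":1},{"tx":0,"ty":0,"tz":0,"rx":0,"ry":0,"rz":-8.2,"gripper":1},{"tx":0,"ty":0,"tz":0,"rx":0,"ry":0,"rz":-8.2,"gripper":1},{"tx":0,"ty":0,"tz":0,"rx":0,"ry":0,"rz":-8.2,"gripper":1},{"tx":0,"ty":0,"tz":0,"rx":0,"ry":0,"rz":-8.2,"gripper":1},{"tx":0,"ty":0,"tz":0,"rx":0,"ry":0,"rz":-8.2,"gripper":1},{"tx":0,"ty":0,"tz":0,"rx":0,"ry":0,"rz":0,"gripper":1}])

```text
clock: 23.05
eef_pos: [408.3, 380.9, 254.3]
tcp_rot: [-3.141, -0.001, 2.985]
contact_force: [-0.1, 0.7, 0.5]
opening: 1.0
```

Call:
move_arm(increments=[{"tx":-1.88,"ty":-2.03,"tz":0,"rx":0,"ry":0,"rz":0,"gripper":1},{"tx":-1.88,"ty":-2.03,"tz":0,"rx":0,"ry":0,"rz":0,"gripper":1},{"tx":-1.88,"ty":-2.03,"tz":0,"rx":0,"ry":0,"rz":0,"gripper":1},{"tx":0,"ty":0,"tz":0,"rx":0,"ry":0,"rz":0,"gripper":1},{"tx":0,"ty":0,"tz":0,"rx":0,"ry":0,"rz":0,"gripper":1},{"tx":0,"ty":0,"tz":0,"rx":0,"ry":0,"rz":0,"gripper":1}])

```text
clock: 23.65
eef_pos: [454.3, 312.4, 254.7]
tcp_rot: [-3.142, -0.0, 2.982]
contact_force: [0.1, 0.5, 0.5]
opening: 1.001
```

```bash
python3 - <<'E'
from tube import *
s,p,d=grab('wrist'); e=np.array(s['eef_pos']); print(e,s['tcp_rot'],s['clock'])
X=cloud('wrist',d,s); T=Ro.from_euler('xyz',s['tcp_rot']).as_matrix(); L=(X-e)@T
m=(X[...,2]>150)&(X[...,2]<160)&(np.hypot(X[...,0]-454,X[...,1]-311)<120); print(m.sum(),cv2.minAreaRect(X[m][:,:2].astype(np.float32)))
q=L[m&(abs(L[...,0])<60)]; print(len(q),np.percentile(q,[1,50,99],0).round(1)); print(np.polyfit(q[:,0],q[:,1],1))
E
```

```text
[454.2673278  312.44326187 254.74821277] [-3.14156141e+00 -4.80602751e-04  2.98156283e+00] 23.65
7551 ((453.72509765625, 310.4414367675781), (33.612117767333984, 199.34170532226562), 80.72679138183594)
4118 [[-58.4 -10.9  97.9]
 [  5.9  -1.9  99.4]
 [ 58.9   6.7 102. ]]
[-7.79254347e-04 -2.05347782e+00]
```

Call:
move_arm(increments=[{"tx":0,"ty":-0.2,"tz":2.15,"rx":0,"ry":0,"rz":0,"gripper":1},{"tx":0,"ty":0,"tz":2.15,"rx":0,"ry":0,"rz":0,"gripper":1},{"tx":0,"ty":0,"tz":2.15,"rx":0,"ry":0,"rz":0,"gripper":1},{"tx":0,"ty":0,"tz":2.15,"rx":0,"ry":0,"rz":0,"gripper":1},{"tx":0,"ty":0,"tz":2.15,"rx":0,"ry":0,"rz":0,"gripper":1},{"tx":0,"ty":0,"tz":0,"rx":0,"ry":0,"rz":0,"gripper":1},{"tx":0,"ty":0,"tz":0,"rx":0,"ry":0,"rz":0,"gripper":1}])

```text
clock: 24.4
eef_pos: [454.0, 310.5, 147.6]
tcp_rot: [-3.141, -0.001, 2.984]
contact_force: [0.2, 0.3, 0.7]
opening: 1.0
```

Call:
move_arm(increments=[{"tx":0,"ty":0,"tz":0,"rx":0,"ry":0,"rz":0,"gripper":-1},{"tx":0,"ty":0,"tz":0,"rx":0,"ry":0,"rz":0,"gripper":-1},{"tx":0,"ty":0,"tz":0,"rx":0,"ry":0,"rz":0,"gripper":-1},{"tx":0,"ty":0,"tz":0,"rx":0,"ry":0,"rz":0,"gripper":-1},{"tx":0,"ty":0,"tz":0,"rx":0,"ry":0,"rz":0,"gripper":-1},{"tx":0,"ty":0,"tz":0,"rx":0,"ry":0,"rz":0,"gripper":-1},{"tx":0,"ty":0,"tz":0,"rx":0,"ry":0,"rz":0,"gripper":-1},{"tx":0,"ty":0,"tz":0,"rx":0,"ry":0,"rz":0,"gripper":-1},{"tx":0,"ty":0,"tz":0,"rx":0,"ry":0,"rz":0,"gripper":-1},{"tx":0,"ty":0,"tz":0,"rx":0,"ry":0,"rz":0,"gripper":-1},{"tx":0,"ty":0,"tz":0,"rx":0,"ry":0,"rz":0,"gripper":-1}], squeeze=80)

```text
clock: 25.5
eef_pos: [454.6, 310.4, 147.9]
tcp_rot: [3.141, 0.001, 2.983]
contact_force: [-1.0, 2.3, 6.3]
opening: 0.193
```

Call:
move_arm(increments=[{"tx":0,"ty":0,"tz":-0.3,"rx":0,"ry":0,"rz":0,"gripper":-1},{"tx":0,"ty":0,"tz":-0.7,"rx":0,"ry":0,"rz":0,"gripper":-1},{"tx":0,"ty":0,"tz":-1,"rx":0,"ry":0,"rz":0,"gripper":-1},{"tx":0,"ty":0,"tz":-1,"rx":0,"ry":0,"rz":0,"gripper":-1},{"tx":0,"ty":0,"tz":-1,"rx":0,"ry":0,"rz":0,"gripper":-1},{"tx":0,"ty":0,"tz":-1,"rx":0,"ry":0,"rz":0,"gripper":-1},{"tx":0,"ty":0,"tz":-1,"rx":0,"ry":0,"rz":0,"gripper":-1},{"tx":0,"ty":0,"tz":-1,"rx":0,"ry":0,"rz":0,"gripper":-1},{"tx":0,"ty":0,"tz":-1,"rx":0,"ry":0,"rz":0,"gripper":-1},{"tx":0,"ty":0,"tz":-1,"rx":0,"ry":0,"rz":0,"gripper":-1},{"tx":0,"ty":0,"tz":-0.7,"rx":0,"ry":0,"rz":0,"gripper":-1},{"tx":0,"ty":0,"tz":-0.3,"rx":0,"ry":0,"rz":0,"gripper":-1}])

```text
clock: 26.7
eef_pos: [454.6, 310.2, 248.4]
tcp_rot: [3.141, 0.001, 2.983]
contact_force: [0.3, -0.5, -6.4]
opening: 0.19
```

Call:
move_arm(increments=[{"tx":0,"ty":0,"tz":0,"rx":0,"ry":0,"rz":0,"gripper":-1},{"tx":0,"ty":0,"tz":0,"rx":0,"ry":0,"rz":0,"gripper":-1},{"tx":0,"ty":0,"tz":0,"rx":0,"ry":0,"rz":0,"gripper":-1},{"tx":0,"ty":0,"tz":0,"rx":0,"ry":0,"rz":0,"gripper":-1},{"tx":0,"ty":0,"tz":0,"rx":0,"ry":0,"rz":0,"gripper":-1},{"tx":0,"ty":0,"tz":0,"rx":0,"ry":0,"rz":0,"gripper":-1}])

```text
clock: 27.3
eef_pos: [454.3, 310.0, 247.3]
tcp_rot: [-3.141, -0.0, 2.983]
contact_force: [-0.1, -0.3, -6.9]
opening: 0.195
```

```bash
python3 - <<'E'
from h import *
s,p,d=grab('wrist'); s2,p2,d2=grab('scene'); print(s['eef_pos'],s['clock'],s['opening'],s['contact_force'],np.abs(s2['qvel']).max())
X=cloud('wrist',d,s); 
m=(abs(X[...,2]-148)<14)&(np.hypot(X[...,0]-454,X[...,1]-311)<140); P=X[m]
c=P[:,:2]-[454,311]; A=np.c_[c,np.ones(len(P))]
for _ in range(6):
    k=np.linalg.lstsq(A,P[:,2],rcond=None)[0]; i=abs(A@k-P[:,2])<3; A,P=A[i],P[i]
print('deck tilt',k,len(P))
m=(abs(X[...,2]-232)<8)&(np.hypot(X[...,0]-409,X[...,1]-382)<30); print('tube top',m.sum(),X[m].mean(0) if m.any() else '')
save(np.hstack([cv2.resize(p,(400,300)),cv2.resize(p2[80:320,280:520],(300,300))]),'v11.png')
E
```

```text
[454.26708538 309.98564245 247.29666471] 27.3 0.1951793776064736 [-0.11334506 -0.34557495 -6.86997117] 0.00299462803094062
deck tilt [1.87114875e-03 8.87873949e-04 1.45901346e+02] 31400
tube top 2213 [408.23265416 379.5427956  229.53414752]
```

View pics/v11.png

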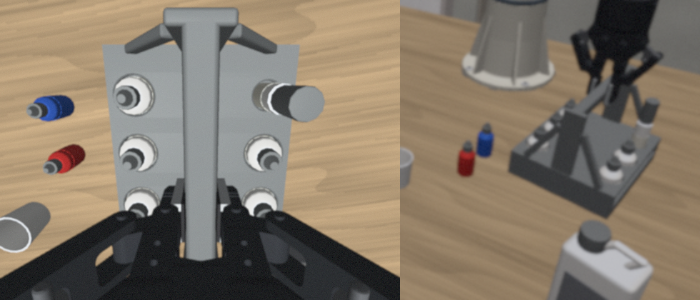

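The carrier hangs level: deck at z 146 (underside about 100 mm up), tilt 0.002 rad. The tube and all five bottles are in place. Handing in.

```bash
python3 -c "
from rig import r
print(r.sign_off())"
```

```text
the job is handed in; nothing more can be done
None
```

The tube is home in its slim hole, and I handed in with the carrier held by its handle about 100 mm above the counter; the hand-in gives no verdict. The robot clock read 27.3 s of the 61 s allowed.

**What went wrong on the way:** on the first carry I flew the tube too low and its foot hit the carrier handle. That slid the carrier about 45 mm, turned it about 22° and tilted the tube about 13° in the grip. I set the tube upright on free counter and regripped it. I then measured the carrier again and inserted the tube at the new position.

**Insertion:** the tube went down to firm floor contact (about 20 N) at the expected depth, and I released it with the carrier standing on the counter. Its top then measured about 130 mm up, which matches being fully home.

**Last checks before handing in:**
- **Carrier:** deck at z = 146 mm, so the underside is about 100 mm up. Tilt is about 0.002 rad, and the arm was practically still (joint speeds up to 0.003 rad/s).
- **Load:** about 6.9 N on the wrist, which matches the full carrier.
- **Tube and bottles:** the tube's top is at 229.5 mm, which is where it should be when home. All five bottles show in their holes.
- **Bystanders:** the cup and detergent bottle show clear of the carrier in the last picture. The brush was out of that picture, and I did not measure whether any of the three had moved.

No last check failed or disagreed. I did not measure how far the carrier tipped during the collision; in the next pictures it stood flat with all its bottles in.

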